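# Set and clamp the angle dial of the blade grinding jig

## Task

Set the angle on the blade jig: with the fingertips, push the upright post on the round dial until the dial's white index line is in line with the one long thick black line on the scale around it, and leave the dial there. Then push the knob of the clamp lever until the lever is fully home against its stop pin. Only push the post and the knob from the side, do not take either between the fingers, and leave the loose things on the bench where they lie.

Things in the scene. Friction and masses are not known exactly. Their poses are not given: they have to be found in the camera images.
- jig: The jig: a grey painted base plate 230 x 340 mm and 15 mm thick, fixed on the bench; it carries the dial and the clamp lever. Origin under the plate (its outline runs from -115 to 115 mm in x and -180 to 160 mm in y), x and y along its sides, z up. The dial's axis stands at x 0, y +50 mm, the lever's pivot at x +25, y -130 mm.
- dial: The dial: a dark steel disc, 140 mm across, 8 mm thick, turning freely either way about its upright axis, with no stop within a whole turn; light friction (about 1.2 N at the post), stays where it is left. Origin on its axis at the disc's underside, 23 mm above the bench; the disc's top is 31 mm above the bench, with a hub 32 mm across and 6 mm high at its middle. Its x axis points from the axis to the white index line, z up; the post stands on the opposite side.
- dial_index (a point): Outer end of the white index line (5 mm wide, 40 mm long, radial) on the dial's rim, 70 mm from the dial's axis, on the top of the disc.
- post_top (a point): Centre of the top of the upright steel finger post on the dial: a round post 18 mm in diameter, 32 mm tall, its top 63 mm above the bench, 50 mm from the dial's axis, opposite the index line.
- scale_line (a point): Inner end of the target line on the scale, 70 mm from the dial's axis, right at the dial's rim. The scale is a bare aluminium disc 196 mm across, fixed under the dial, concentric with it, its top 23 mm above the bench; it bears short thin black lines all round and this one long (27 mm showing), thick (5 mm) black line. It does not turn.
- lever (a joint): The clamp lever's angle: 0 = open (the lever points along the jig's -y), 1.30 rad = closed against its stop; it grows clockwise seen from above, ending with the lever pointing roughly along the jig's -x. Light friction, stays where it is left; starts nearly open.
- knob_top (a point): Centre of the top of the lever's round black knob, 20 mm in diameter, standing upright at the lever's free end, 75 mm from the pivot; top 57 mm above the bench, the knob's sides free from 37 mm up (the flat steel lever arm, 14 mm wide, is 25 to 33 mm above the bench).
- lever_pivot (a point): The lever's upright pivot axis, at the top of its hub, 35 mm above the bench. The stop pin (12 mm across, top 33 mm above the bench) stands 36 mm out from the pivot where the closed lever meets it.
- whetstone: Loose two-layer whetstone, 65 x 200 x 26 mm, origin under its centre. Leave alone.
- oil_bottle: Loose oil bottle, 54 mm in diameter, 130 mm tall, origin under its centre. Leave alone.
- brush: Loose hand brush lying on the bench. Leave alone.

How it is judged:
By the outcome, as a careful person would: the job done as asked, in the order asked, and still so for the second after the job is handed in, with the robot touching nothing.
It also fails if it takes over 56 s, if anything falls off the work surface, if the arm or the gripper's body presses on something with over 40 N, if the wrist force passes 120 N, or if a joint passes its speed limit or range.

## Robot

A 7-joint arm with a two-finger parallel gripper is mounted at the origin on the work surface. World frame = base frame: x ahead of the robot, y to its left, z up, the work surface at z = 0. Lengths are in m, angles in degrees, forces in N, time in s.
With the tool pointing down it reaches from about 0.35 to 0.9 m from the base axis. Payload 7.2 kg.
Tool frame: the origin (TCP) lies midway between the tips of the shut fingers; the grasp point (between the pads) lies 19 mm behind it; z points along the fingers, y is the line along which they close (so a half turn about z gives the same grasp; the last joint's range is limited). The gripper opens to 85 mm and grips with 20 to 120 N. Pads are 22 mm wide; open, the fingers measure 114 mm over their backs; the gripper's body (76 mm by 85 mm) begins 54 mm behind the grasp point. The pads swing forward as they close: fully open they stand 13 mm farther back than shut.
Start: joints at [-68.193, 23.554, -0.728, 91.456, 0.321, 64.991, -4.71], TCP at [0.271, 0.563, 0.204] pointing down, gripper open.
Joint ranges: [-169.25, 169.25], [-16.82, 113.86], [-84.01, 82.57], [7.8, 145.47], [-59.2, 239.2], [7.22, 106.19], [-163.78, 163.78]. Speed limits (degrees/s): [136.94, 136.94, 172.46, 172.46, 180, 180, 180].

## Interface

Orientations are given as a 3x3 rotation matrix whose columns are the frame's x, y, z axes.
In Python, from bench import env gives the robot as it stands. Calls block until the motion is done:
- env.move_ptp(position, orientation): joint-space move of the TCP to a pose.
- env.move_straight(position, frame=None, feed=0.15): straight line of the TCP; frame=None keeps the orientation; feed is the mean speed in m/s.
- env.set_joints(angles): joint-space move.
- env.gripper_to(opening, squeeze=None): opening from 0.0 (shut) to 1.0 (fully open); squeeze is the grip in N (None keeps the last); returns when the fingers have stopped.
- env.wait(seconds).
- env.ik(position, orientation): joint angles nearest the present ones, or None.
- env.sense(): the state.
- env.get_image(name): name is "side" or "top" or "wrist"; returns (picture, depth): 420x560x3 uint8, blue, green, red; 420x560 float32, m along the optical axis (not along the pixel's ray), 0 where there is no reading.
- env.camera_params(name): a dict with "K" (3x3 intrinsics, pixels), "R" (3x3) and "t" (3): a world point X has camera coordinates R X + t. Camera axes: x right, y down, z forward; pixel columns grow to the right and rows downward; lengths in m; the calibration is good to about 2 mm. A picture is of the moment at which its call begins: read the wrist's pose just before it. camera_params takes no time and is no camera call; for the wrist camera it gives the pose at the moment of the call.
A pose or a line that the arm cannot do raises env.Unreachable and nothing moves.
- env.hand_in(): hands the job in; it is judged then, once.
The state is a dict: "clock": time; "joints": joint angles; "qd": joint speeds; "effort": joint torques, N m; "tool_pos": TCP position; "ee_rot": TCP orientation; "ft_force": force on the tool from outside, world axes, zero at the start; "ft_torque": the same for the moment, N m; "width": opening from 0.0 (shut) to 1.0 (fully open); "grasp_force": force on a finger pad.
Only numpy, scipy, OpenCV 4.12 (cv2) and the standard library are available. Lean on these libraries where they do the work, as an engineer would, in place of code of your own. Each camera call takes 0.05 s, during which the arm holds its last target. There are 200 camera calls.

## Working session

There is one attempt and no reset: what is moved stays moved. The work goes in short steps, each a Python script; the robot and the scene stay as the last script left them, time stands still between calls to the robot, and variables do not carry over. Pictures are saved under pics/ and viewed, at most 10 in all, crops included, and the job is handed in when it is done.

```bash
ls; mkdir -p pics; python3 - <<'E'
from bench import env
import cv2
for n in("top","side"):
    p,d=env.get_image(n); cv2.imwrite(f"pics/{n}0.png",p)
    c=env.camera_params(n); print(n,c["K"].tolist(),c["R"].round(3).tolist(),c["t"].round(3).tolist())
print(env.sense()["clock"])
E
```

```text
pics
top [[422.4210437663571, 0.0, 282.19831107730647], [0.0, 422.4210437663571, 205.7706146365704], [0.0, 0.0, 1.0]] [[-0.025, -1.0, -0.007], [-0.996, 0.026, -0.085], [0.086, 0.005, -0.996]] [0.04, 0.555, 1.53]
side [[409.1515612032748, 0.0, 280.5457808705865], [0.0, 409.1515612032748, 218.22594387712473], [0.0, 0.0, 1.0]] [[0.975, -0.221, -0.001], [-0.123, -0.536, -0.835], [0.184, 0.815, -0.55]] [-0.531, 0.159, 1.28]
0.1
```

View pics/top0.png

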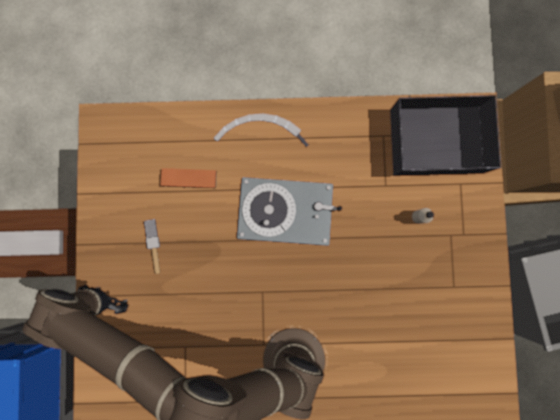

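View pics/side0.png

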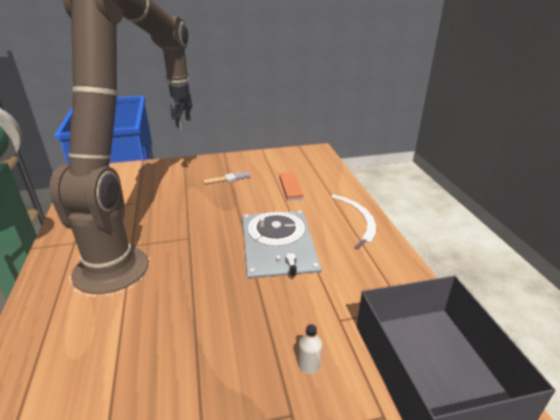

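The top view shows the dial at about (268,210) with the index line pointing up, the post at (265,222), the thick line near (285,229), the lever pivot at (317,207) and the knob at (337,209). I'll go closer with the wrist camera.

```bash
cat > h.py <<'E'
from bench import env
import cv2, numpy as np
def ray(c,uv,z):
    d=c["R"].T@np.linalg.solve(c["K"],[uv[0],uv[1],1.]); o=-c["R"].T@c["t"]
    return o+d*(z-o[2])/d[2]
def down(yaw):  # tool z down, closing line (y) at angle yaw in world
    y=np.array([np.cos(yaw),np.sin(yaw),0]); z=np.array([0,0,-1.]); return np.c_[np.cross(y,z),y,z]
E
python3 - <<'E'
from h import *
c=env.camera_params("top")
for n,uv,z in(("dial",(268,210),.03),("piv",(316.5,207),.035),("knob",(337,209),.057),("post",(265,222),.063)): print(n,ray(c,uv,z).round(3))
print(env.sense()["ee_rot"].round(2).tolist())
p=ray(c,(285,210),.03)
env.gripper_to(0)
q=p.copy(); q[0]-=.08; q[2]=.36
env.move_ptp(q,env.sense()["ee_rot"])
c=env.camera_params("wrist"); im,d=env.get_image("wrist"); cv2.imwrite("pics/w0.png",im)
np.savez("w0",im=im,d=d,**c); print(-c["R"].T@c["t"],env.sense()["clock"],env.sense()["ee_rot"].round(3).tolist())
E
```

```text
dial [0.542 0.078 0.03 ]
piv [ 0.548 -0.099  0.035]
knob [ 0.537 -0.171  0.057]
post [0.496 0.088 0.063]
[[-0.9, 0.43, -0.0], [0.43, 0.9, -0.0], [-0.0, -0.0, -1.0]]
[0.39220035 0.04987633 0.52952165] 3.0667 [[-0.902, 0.432, -0.001], [0.432, 0.902, -0.0], [0.0, -0.001, -1.0]]
```

View pics/w0.png

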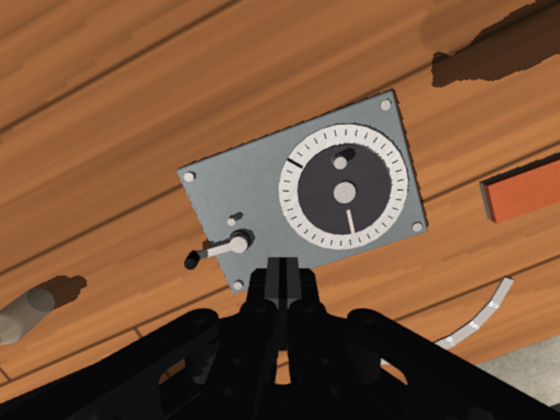

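The wrist view is clear: hub at (345,191), index line ending at (352,234), post (341,162), thick line (294,162), pivot (238,243), knob (191,260), stop pin (233,220). Next I'll measure these with masks.

```bash
cat >> h.py <<'E'
def plane(c,z):  # world xy of every pixel on plane z
    v,u=np.mgrid[0:420,0:560]; d=np.stack([u,v,np.ones_like(u)],-1)@np.linalg.inv(c["K"]).T@c["R"]
    o=-c["R"].T@c["t"]; return (o+d*((z-o[2])/d[...,2])[...,None])[...,:2]
def comp(m,uv):  # points of the mask component nearest to uv
    n,l=cv2.connectedComponents(m.astype(np.uint8)); vs,us=np.nonzero(m)
    i=np.argmin((us-uv[0])**2+(vs-uv[1])**2); return l==l[vs[i],us[i]]
def dial(im,c,guess):
    """centre, index angle, target-line angle (deg, world)"""
    hsv=cv2.cvtColor(im,cv2.COLOR_BGR2HSV); s,v=hsv[...,1].astype(int),hsv[...,2].astype(int)
    P=plane(c,.023); r=np.hypot(*(P-guess).transpose(2,0,1))
    m=((v>165)&(s<50)&(r<.115)&(r>.065)).astype(np.uint8)
    cs,_=cv2.findContours(m,cv2.RETR_EXTERNAL,cv2.CHAIN_APPROX_NONE); k=max(cs,key=cv2.contourArea)[:,0]
    w=P[k[:,1],k[:,0]]; (x,y),ax,_=cv2.fitEllipse((w*1e4).astype(np.float32)); ctr=np.array([x,y])/1e4
    def ang(z,r0,r1,wt):
        D=plane(c,z)-ctr; r=np.hypot(D[...,0],D[...,1]); t=np.arctan2(D[...,1],D[...,0]); return D,t,(r>r0)&(r<r1),wt
    def peak(z,r0,r1,wt):
        D,t,k,_=ang(z,r0,r1,wt); h,_=np.histogram(t[k],360,(-np.pi,np.pi),weights=wt[k]); n,_=np.histogram(t[k],360,(-np.pi,np.pi))
        h=np.convolve(np.r_[h[-2:],h,h[:2]],np.ones(5),'valid'); a=np.radians(np.argmax(h)-179.5)
        dt=(t-a+np.pi)%(2*np.pi)-np.pi; kk=k&(abs(dt)<np.radians(5)); return np.degrees(a+(dt[kk]*wt[kk]).sum()/wt[kk].sum())
    g=v.astype(float)
    return ctr,np.array(ax)/1e4,peak(.031,.034,.066,np.clip(g-110,0,None)*(s<70)),peak(.023,.075,.094,np.clip(120-g,0,None))
E
python3 - <<'E'
from h import *
z=np.load("w0.npz"); im=z["im"]; c={k:z[k] for k in "KRt"}
for uv,n in(((352,225),"idx"),((294,162),"line"),((285,190),"scale"),((320,200),"disc"),((341,162),"post"),((191,260),"knob"),((238,243),"piv")): print(n,im[uv[1],uv[0]],end=" ")
print()
ctr,ax,ai,al=dial(im,c,ray(c,(345,191),.023)[:2]); print("ctr",ctr,"axes",ax,"idx",ai,"line",al)
for n,uv,h in(("idxend",(352,234),.031),("post",(341,162),.063),("knob",(190,260),.057),("piv",(238,242),.035),("pin",(233,220),.033)):
    p=ray(c,uv,h); print(n,p.round(4),"r dial",np.hypot(*(p[:2]-ctr)).round(4),"ang",np.degrees(np.arctan2(*(p[:2]-ctr)[::-1])).round(1), "r piv",np.hypot(*(p-ray(c,(238,242),.035))[:2]).round(4))
print(z["d"][162,341],z["d"][260,191])
E
```

```text
idx [184 194 211] line [28 27 28] scale [117 121 126] disc [60 58 62] post [176 182 190] knob [29 29 30] piv [185 191 199] 
ctr [0.54778711 0.07804967] axes [0.1900933  0.19475551] idx -11.577577069664084 line -145.1497038813326
idxend [0.6156 0.0629 0.031 ] r dial 0.0695 ang -12.6 r piv 0.1777
post [0.4971 0.0883 0.063 ] r dial 0.0517 ang 168.6 r piv 0.1975
knob [ 0.5373 -0.1744  0.057 ] r dial 0.2527 ang -92.4 r piv 0.0734
piv [ 0.5496 -0.1021  0.035 ] r dial 0.1801 ang -89.4 r piv 0.0
pin [ 0.5148 -0.0926  0.033 ] r dial 0.1738 ang -100.9 r piv 0.0361
0.46871638 0.5194272
```

```bash
cat >> h.py <<'E'
CTR=np.array([.5478,.0780])
def pose(th,g,flip,z=.042):
    t=np.radians(th); er=np.array([np.cos(t),np.sin(t)]); et=np.array([-er[1],er[0]])
    return np.r_[CTR+.05*er+(.020+g)*et,z],down(t+(np.pi if flip else 0))
E
python3 - <<'E'
from h import *
for f in(0,1):
    for th in(168,100,35):
        q=env.ik(*pose(th,0,f)); print(f,th,None if q is None else np.round(q,0))
E
```

```text
0 168 [ 15.  28. -36. 116.  24.  43. 132.]
0 100 [-36.  28.  22. 114. -15.  41.  96.]
0 35 [-33.  32.  23. 106. -17.  45.  33.]
1 168 [-35.  25.  27. 119. -18.  39.  -8.]
1 100 [-43.  29.  32. 115. -23.  42. -77.]
1 35 [ 29.  53. -71. 102.  55.  68. 155.]
```

```bash
python3 - <<'E'
from h import *
p,R=pose(168.4,.018,1); a=p.copy(); a[2]=.13
env.move_ptp(a,R); env.move_straight(p,R,feed=.12)
print(env.sense()["clock"],env.sense()["ft_force"].round(1))
mf=0
for th in [168.4]+list(np.arange(160,44,-8))+[42]:
    p,R=pose(th,0,1)
    try: env.move_straight(p,R,feed=.06)
    except env.Unreachable as e: print("unreach",th,e); break
    s=env.sense(); print(int(th),s["ft_force"][:2].round(1),end=";")
print(s["clock"],s["joints"].round(0))
E
```

```text
5.0583 [0.1 0.4 0.3]
168 [-0.9 -1. ];160 [0.3 0. ];152 [-0.7 -0. ];144 [ 0.2 -1. ];136 [-0.2  0. ];128 [-0.6  0.2];120 [1.3 0.3];112 [-0.8 -0.7];104 [0.2 0.2];96 [ 0.6 -0.3];88 [ 0.6 -0.3];80 [-0.2  0.4];72 [-0.6 -0.2];64 [-0.6  0.6];56 [-0.6 -0.1];48 [ 0.1 -0.5];42 [-0.   0.2];10.15 [ -55.   43.   57.  108.  -45.   54. -115.]
```

```bash
python3 - <<'E'
from h import *
p,R=pose(42,.015,1); env.move_straight(p,R,feed=.1)
s=env.sense(); c=env.camera_params("wrist"); print("cam in tool",R.T@(-c["R"].T@c["t"]-s["tool_pos"]))
p[2]=.22; env.move_straight(p,R,feed=.2)
c=env.camera_params("wrist"); im,d=env.get_image("wrist"); cv2.imwrite("pics/w1.png",im); np.savez("w1",im=im,d=d,**c)
print(env.sense()["clock"]); print(dial(im,c,CTR))
E
```

```text
cam in tool [ 0.07726182 -0.00105482 -0.16975039]
11.5417
(array([0.5471728 , 0.07686493]), array([0.17876934, 0.18135472]), np.float64(-10.4938268254097), np.float64(-145.48643958982075))
```

View pics/w1.png

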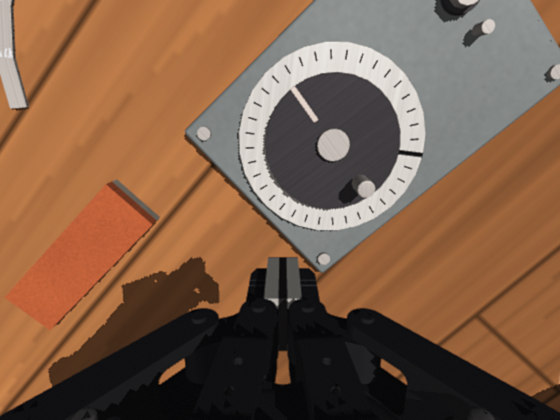

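The picture shows the dial as it was: index end (295,88), post (366,188), thick line (410,153). The fingers never moved the post, so I'll check where the TCP really goes by repeating the start of the push, with pictures.

```bash
python3 - <<'E'
from h import *
s=env.sense(); c=env.camera_params("wrist"); print(s["tool_pos"].round(4),s["ee_rot"].round(2).tolist(),s["width"])
q=c["K"]@(c["R"]@s["tool_pos"]+c["t"]); print("tip px",q[:2]/q[2])
p,R=pose(168.4,.018,1); a=p.copy(); a[2]=.13
env.move_ptp(a,R); env.move_straight(p,R,feed=.12); s=env.sense(); print(p,s["tool_pos"].round(4),s["clock"])
A=env.get_image("side")[0]
p,R=pose(150,0,1); env.move_straight(p,R,feed=.06); s=env.sense(); print(p,s["tool_pos"].round(4),s["ft_force"],s["clock"])
B=env.get_image("side")[0]
cv2.imwrite("pics/s1.png",np.hstack([cv2.resize(i[170:290,200:330],None,fx=3,fy=3,interpolation=cv2.INTER_CUBIC) for i in(A,B)]))
E
```

```text
[0.5608 0.1375 0.2188] [[0.67, -0.74, -0.0], [-0.74, -0.67, -0.0], [-0.0, 0.0, -1.0]] 0.004353642741399907
tip px [283.84861398 251.51875916]
[0.49118028 0.05083004 0.042     ] [0.4917 0.0508 0.0425] 14.2
[0.49449873 0.08567949 0.042     ] [0.4946 0.0855 0.0423] [-0.45700461  0.30051314 -0.24578885] 14.9833
```

View pics/s1.png

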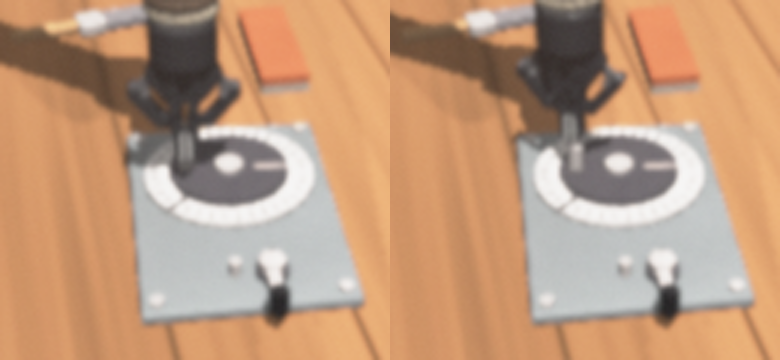

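```bash
python3 - <<'E'
from h import *
c=env.camera_params("side")
for n,X in(("tipA",[.4917,.0508,.0425]),("tipB",[.4946,.0855,.0423]),("posttop",[.497,.0883,.063]),("postfoot",[.497,.0883,.031]),("ctr",[.5478,.078,.037]),("piv",[.5496,-.1021,.035])):
    q=c["K"]@(c["R"]@X+c["t"]); u=q[:2]/q[2]; print(n,u.round(1),"cropA",((u-[200,170])*3).round(0))
c=env.camera_params("wrist"); im,d=env.get_image("wrist"); cv2.imwrite("pics/w2.png",im); print(env.sense()["clock"])
np.savez("w2",im=im,d=d,**c)
E
```

```text
tipA [262.  228.8] cropA [186. 176.]
tipB [261.  223.2] cropA [183. 160.]
posttop [261.3 217.7] cropA [184. 143.]
postfoot [261.6 225.3] cropA [185. 166.]
ctr [276.4 223.7] cropA [229. 161.]
piv [289.3 255.7] cropA [268. 257.]
15.0833
```

View pics/w2.png

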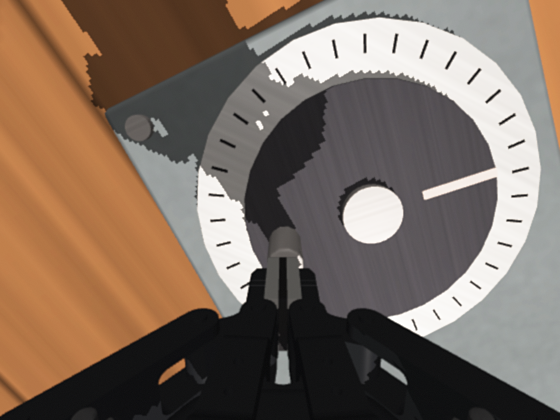

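The post, at (285,240), is now right against the fingertips, and the index line runs (425,195)-(497,172). I'll measure the angle.

```bash
python3 - <<'E'
from h import *
for f,(a,b,h,p,l) in (("w1",((317,121),(295,88),(333,145),(366,187),(410,153))),("w2",((425,195),(497,172),(373,214),(285,234),None))):
    z=np.load(f+".npz"); c={k:z[k] for k in "KRt"}
    H=ray(c,h,.037)[:2]; A,B=[ray(c,x,.031)[:2] for x in(a,b)]; P=ray(c,p,.063)[:2]
    an=lambda v:np.degrees(np.arctan2(v[1],v[0])).round(1)
    print(f,"hub",H,"idx",an(B-A),an(B-H),np.hypot(*(B-H)),"post",P,an(P-H),np.hypot(*(P-H)), "line",an(ray(c,l,.023)[:2]-H) if l else "")
E
```

```text
w1 hub [0.54659231 0.07755635] idx -12.3 -12.5 0.06716318919959673 post [0.49916477 0.08515442] 170.9 0.04803230552274358 line -144.8
w2 hub [0.54722772 0.07767323] idx -10.9 -11.8 0.06949621613328888 post [0.50552646 0.10020142] 151.6 0.04739740948648665 line
```

```bash
python3 - <<'E'
from h import *
z=np.load("w2.npz"); c={k:z[k] for k in "KRt"}
for n,X in(("post168",[.498,.088,.063]),("tip",[.4946,.0855,.0423]),("postfoot",[.498,.088,.031])):
    q=c["K"]@(c["R"]@X+c["t"]); print(n,(q[:2]/q[2]).round(1),q[2])
P=lambda u,v:(c["R"].T@(np.linalg.solve(c["K"],[u,v,1.])*z["d"][v,u]-c["t"])).round(4)
for u,v in((285,232),(285,238),(285,245),(285,252),(280,262),(290,262),(272,262),(282,275),(282,290),(300,258),(300,264)): print((u,v),P(u,v),z["im"][v,u])
s=env.sense(); print(s["width"],s["grasp_force"],s["ft_force"])
E
python3 - <<'E'
import cv2;im=cv2.imread("pics/w2.png");cv2.imwrite("pics/w2c.png",cv2.resize(im[200:330,220:360],None,fx=4.5,fy=4.5,interpolation=cv2.INTER_CUBIC))
E
```

```text
post168 [284. 262.] 0.16406702827651645
tip [280.7 251.4] 0.18497665488193568
postfoot [283.8 236.9] 0.19460768160824676
(285, 232) [0.5021 0.094  0.0421] [85 88 93]
(285, 238) [0.502  0.0939 0.0502] [85 87 92]
(285, 245) [0.502  0.0939 0.0591] [84 87 91]
(285, 252) [0.5007 0.0918 0.0617] [ 96 100 104]
(280, 262) [0.5005 0.096  0.0798] [14 14 15]
(290, 262) [0.5038 0.0932 0.0781] [82 85 86]
(272, 262) [0.4971 0.097  0.078 ] [82 86 87]
(282, 275) [0.501 0.095 0.09 ] [15 15 15]
(282, 290) [0.5011 0.0952 0.1018] [16 17 17]
(300, 258) [0.5056 0.0859 0.0628] [216 223 231]
(300, 264) [0.5041 0.0832 0.0629] [117 122 129]
0.0013909911947334085 0.0 [-0.80340182  0.92864953 -0.24836686]
```

View pics/w2c.png

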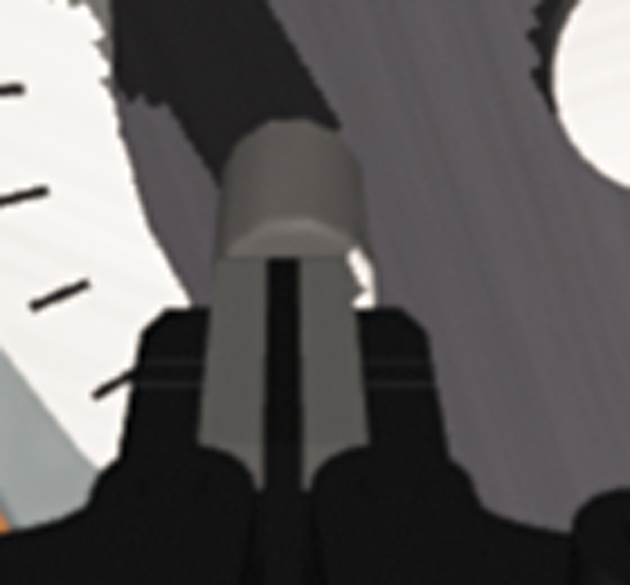

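The crop shows the fingers ending at the post's top (around row 257) with the post's front face bare below. The tips seem to end higher than the stated TCP, so I'll check that from the earlier depth picture.

```bash
python3 - <<'E'
from h import *
z=np.load("w1.npz"); c={k:z[k] for k in "KRt"}; T=np.array([.5608,.1375,.2188]); 
s=env.sense(); R=pose(42,0,1)[1]
v,u=np.mgrid[250:300,240:325]; d=z["d"][250:300,240:325]
X=(np.stack([u,v,np.ones_like(u)],-1)*d[...,None])@np.linalg.inv(c["K"]).T-c["t"]; X=(X@c["R"]-T)@R
k=d<.3; Y=X[k]; print("tool-frame extents",Y.min(0),Y.max(0)); 
for vv in range(254,275,2): 
    r=X[vv-250][k[vv-250]]; print(vv,len(r),r.min(0).round(4) if len(r) else"",r.max(0).round(4) if len(r) else"")
E
```

```text
tool-frame extents [ 0.00645444 -0.01445983 -0.16992905] [ 0.07734292  0.0127975  -0.0301945 ]
254 1 [ 0.0773 -0.0011 -0.1699] [ 0.0773 -0.0011 -0.1699]
256 1 [ 0.0773 -0.0011 -0.1699] [ 0.0773 -0.0011 -0.1699]
258 30 [ 0.0112 -0.0073 -0.0337] [ 0.0122  0.0055 -0.0315]
260 30 [ 0.0112 -0.0071 -0.0361] [ 0.0125  0.0054 -0.0334]
262 31 [ 0.0111 -0.0071 -0.1699] [ 0.0773  0.0054 -0.0353]
264 32 [ 0.0109 -0.0074 -0.0397] [ 0.0124  0.0057 -0.0368]
266 32 [ 0.0112 -0.0073 -0.0408] [ 0.012   0.0056 -0.0393]
268 54 [ 0.0071 -0.0125 -0.0434] [ 0.0124  0.0107 -0.033 ]
270 58 [ 0.0071 -0.0131 -0.0451] [ 0.0124  0.0115 -0.0349]
272 62 [ 0.0072 -0.0139 -0.1699] [ 0.0773  0.0122 -0.0369]
274 64 [ 0.007  -0.0142 -0.0483] [ 0.0123  0.0124 -0.0383]
```

The depth picture shows the fingers really end about 31 mm behind the stated TCP, which agrees with passing over the post without any force. I'll lower the TCP target by that amount (real tip at about 44 mm) and check for force on the way down.

```bash
python3 - <<'E'
from h import *
Z=.013
p,R=pose(168.4,.018,1,.055); env.move_straight(p,R,feed=.1)
for z in(.03,.02,Z):
    p[2]=z; env.move_straight(p,R,feed=.06); f=env.sense()["ft_force"]; print(z,f.round(1))
    if abs(f[2])>5: raise SystemExit
for th in [168.4]+list(np.arange(160,44,-8))+[44]:
    p,R=pose(th,0,1,Z); env.move_straight(p,R,feed=.06)
    s=env.sense(); print(int(th),s["ft_force"][:2].round(1),end=";")
    if np.hypot(*s["ft_force"][:2])>25: raise SystemExit
p,R=pose(44,.012,1,Z); env.move_straight(p,R,feed=.1)
p[2]=.2; env.move_straight(p,R,feed=.2)
c=env.camera_params("wrist"); im,d=env.get_image("wrist"); cv2.imwrite("pics/w3.png",im); np.savez("w3",im=im,d=d,**c)
print(env.sense()["clock"]); print(dial(im,c,CTR))
E
```

```text
0.03 [0.4 0.1 0.5]
0.02 [ 0.5  0.4 -1.1]
0.013 [-0.4 -0.7  0.3]
168 [-0.  -0.2];160 [0.9 1.5];152 [ 0.1 -0.4];144 [ 0.4 -0.1];136 [-0.2 -0.2];128 [-0.3 -0.1];120 [0.8 0.6];112 [-0.3  0.2];104 [-0.3  0.6];96 [-0.5 -0.3];88 [-0.2 -0.4];80 [-0.1  0.9];72 [-0.1  1.2];64 [-0. -1.];56 [-0.7 -0.5];48 [0.3 0.1];44 [ 0.1 -0. ];23.2417
(array([0.54705591, 0.07724233]), array([0.17917355, 0.1818658 ]), np.float64(-137.16786520890102), np.float64(-145.20838835838683))
```

View pics/w3.png

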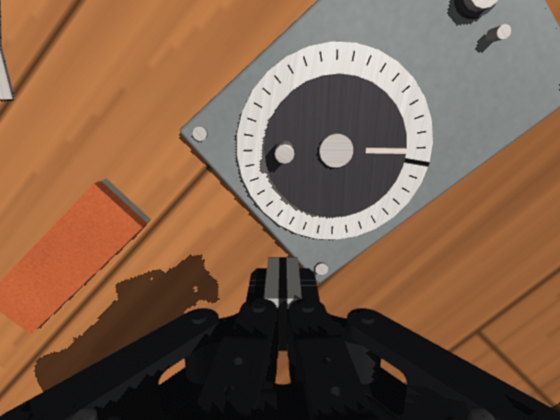

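The dial turned: index line now at (367,150)-(405,151), thick line at (417,161), 8.0° left to go. I'll finish the push slowly and look again.

```bash
cat > fin.py <<'E'
from h import *
import sys
th=float(sys.argv[1]); name=sys.argv[2]
p,R=pose(44,.012,1,.013); env.move_straight(p,R,feed=.2)
for t,f in((44,.06),(th+2.5,.03),(th,.015)):
    p,R=pose(t,0,1,.013); env.move_straight(p,R,feed=f)
env.wait(.2); p,R=pose(th,.012,1,.013); env.move_straight(p,R,feed=.05)
p,R=pose(44,.012,1,.2); env.move_straight(p,R,feed=.2)
c=env.camera_params("wrist"); im,d=env.get_image("wrist"); cv2.imwrite(f"pics/{name}.png",im); np.savez(name,im=im,d=d,**c)
print(env.sense()["clock"],env.sense()["joints"].round()); print(dial(im,c,CTR))
E
python3 fin.py 36.1 w4
python3 -c "
import cv2;im=cv2.imread('pics/w4.png');cv2.imwrite('pics/w4c.png',cv2.resize(im[90:220,300:450],None,fx=4.5,fy=4.5,interpolation=cv2.INTER_CUBIC))"
```

```text
27.025 [ -67.   37.   74.  102.  -38.   71. -118.]
(array([0.54782905, 0.07771766]), array([0.19046061, 0.19540548]), np.float64(-144.5603182642049), np.float64(-145.2673351831939))
```

View pics/w4c.png

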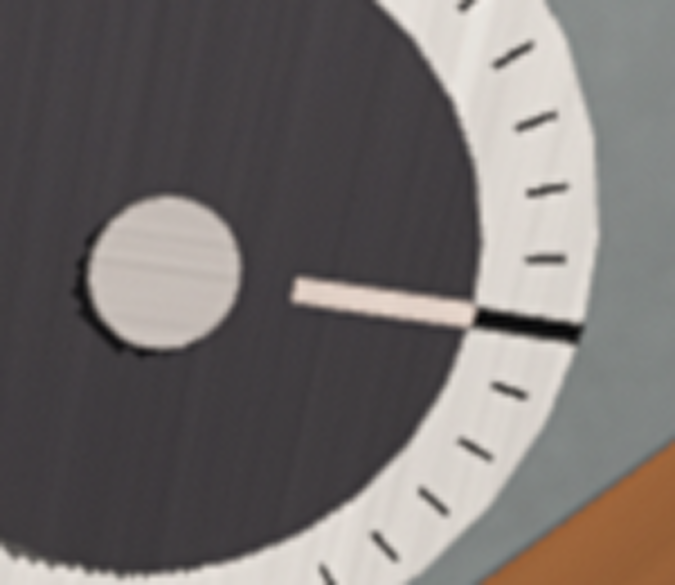

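The index and the thick line are in line: white ends at crop (475,317), black runs (475,316)-(580,333), under 1° apart. Now the lever.

```bash
cat > lev.py <<'E'
from h import *
PIV=np.array([.5496,-.1021])
def lp(th,g,z=.012):
    t=np.radians(th); er=np.array([np.cos(t),np.sin(t)]); et=np.array([-er[1],er[0]])
    return np.r_[PIV+.075*er+(.0215+g)*et,z],down(t)
p,R=lp(-99.7,.02,.12); env.move_ptp(p,R); p[2]=.03; env.move_straight(p,R,feed=.15); p[2]=.012; env.move_straight(p,R,feed=.06)
print(env.sense()["ft_force"].round(1),env.sense()["clock"])
n=0
for th in [-100]+list(np.arange(-108,-168,-8))+list(np.arange(-168,-180,-1.)):
    p,R=lp(th,0); env.move_straight(p,R,feed=.06 if th>-168 else .03)
    s=env.sense(); f=np.hypot(*s["ft_force"][:2]); print(th,f.round(1),end="; ")
    n+= f>6
    if f>15 or n>2: break
env.wait(.2); p,R=lp(th,.02); env.move_straight(p,R,feed=.08)
p[2]=.2; env.move_straight(p,R,feed=.25)
p[0]-=.03; env.move_straight(p,R,feed=.25)
c=env.camera_params("wrist"); im,d=env.get_image("wrist"); cv2.imwrite("pics/w5.png",im); np.savez("w5",im=im,d=d,**c)
print(env.sense()["clock"])
E
python3 lev.py
```

```text
[ 0.1 -0.9  0.3] 29.475
-100 0.5; -108 0.3; -116 0.8; -124 0.4; -132 0.6; -140 0.9; -148 0.9; -156 0.3; -164 0.2; -168.0 1.0; -169.0 4.4; -170.0 8.6; -171.0 10.8; -172.0 15.0; 35.7833
```

View pics/w5.png

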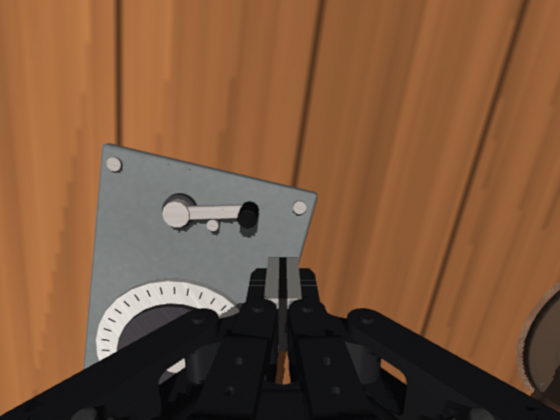

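The lever, pivot (176,213) to knob (248,214), lies against the stop pin at (212,226), and the force rose to 15 N as expected at the stop. I'll do one numeric check of both before handing in.

```bash
python3 - <<'E'
from h import *
z=np.load("w5.npz"); c={k:z[k] for k in "KRt"}
P,K=ray(c,(176,213),.035),ray(c,(249,209),.057); v=(K-P)[:2]; print("lever ang",np.degrees(np.arctan2(v[1],v[0])),np.hypot(*v),"expect ~ -171.8")
p,R=pose(44,.012,1,.22); env.move_ptp(p,R)
c=env.camera_params("wrist"); im,d=env.get_image("wrist"); print(env.sense()["clock"],dial(im,c,CTR))
E
```

```text
lever ang -163.74659118822328 0.07765247293156892 expect ~ -171.8
37.0167 (array([0.54712534, 0.07731431]), array([0.17865275, 0.18186699]), np.float64(-144.46388785672994), np.float64(-145.21261603240245))
```

```bash
python3 - <<'E'
from h import *
z=np.load("w5.npz"); c={k:z[k] for k in "KRt"}; im=z["im"]; d=z["d"]
X=np.concatenate([plane(c,0),np.zeros((420,560,1))],-1)
v,u=np.mgrid[0:420,0:560]; W=((np.stack([u,v,np.ones_like(u)],-1)*d[...,None])@np.linalg.inv(c["K"]).T-c["t"])@c["R"]
box=(u>150)&(u<265)&(v>190)&(v<235)
k=box&(W[...,2]>.053)&(W[...,2]<.062); h=box&(u<200)&(W[...,2]>.0335)&(W[...,2]<.04); a=box&(u>195)&(u<235)&(W[...,2]>.030)&(W[...,2]<.036)&(v<221)
K,P=np.median(W[k],0),np.median(W[h],0); q=K-P
print(k.sum(),K,h.sum(),P,np.degrees(np.arctan2(q[1],q[0])),np.hypot(*q[:2]))
A=W[a]; m=np.polyfit(A[:,0],A[:,1],1)[0]; print(a.sum(),"arm dir",np.degrees(np.arctan(m))-180)
# pin
b=box&(u>203)&(u<222)&(v>=221)&(W[...,2]>.029)&(W[...,2]<.036); Q=np.median(W[b],0)-P; print("pin",Q,np.degrees(np.arctan2(Q[1],Q[0])),np.hypot(*Q[:2]))
E
```

```text
321 [ 0.47922509 -0.11806532  0.05702765] 577 [ 0.55230792 -0.1052923   0.03504004] -170.08629235725857 0.07419062294387813
523 arm dir -170.88029833074154
pin [-0.03704093  0.00831608 -0.00191261] 167.34630347526823 0.03796297552877844
```

```bash
python3 -c "
from bench import env
print(env.hand_in())"
```

```text
the job is handed in; nothing more can be done
None
```

I handed the job in at about 37 s: my last measurement put the dial's index line within about 1° of the thick scale line, and the clamp lever was pushed against its stop pin until the force reached 15 N (measured within about 1.5° of the expected closed angle), with only side pushes and the loose things not touched; the first pass missed the post because the fingertips end about 31 mm short of the stated TCP.

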